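# Clear the bench suction port and set its shutter to half

### The job

A wooden offcut is lying on the grille of the bench's dust-suction port. Put the offcut in the plywood scrap tray, then slide the port's shutter plate on from the open stop to its next stop, half open, so that it has clicked in there, and let go of it. Leave the bottle, the tin and the sanding block where they are.

Things in the scene. Friction and masses are not known exactly. Their poses are not given: they have to be found in the camera images.
- gate: Suction port fixed to the bench: aluminium block 130 (x) x 220 (y) x 25 mm high. Origin at bench height on its centre line; +y is the way the shutter slides from open to closed, z up. Steel guide rails 36 mm high run along both long sides, 46 to 63 mm off the centre line. Low cross bar (35 mm) at y = 93 to 101 mm. Spring-plunger block with knob (37 mm high) out to x = 101 mm at y = -8 mm.
- port_center (a point): Centre of the round port (76 mm) on its flush three-bar grille, 25 mm over the bench, 44 mm along the gate's +y from its origin.
- shutter (a joint): Shutter travel in m along the gate's +y: 0 = open stop (starts there, within 2 mm), 0.042 = half-open stop, 0.084 = closed stop. A spring plunger holds it at each stop: leaving one takes about 14 N, between them friction is about 1.5 N, then about 8 N more over a ridge 6.5 mm before the next stop, past which it snaps in (within about 5 mm of the stop) and stays when let go.
- tab_center (a point): Middle of the shutter's upright tab, 53 mm over the bench, axes as the gate's: 12 mm thick (y), 40 mm wide (x), top 75 mm over the bench; foot 44 x 24 mm, 36 mm high. It stands 40 mm behind the middle of the 100 x 100 mm steel plate (top 32 mm over the bench). Dark grooves on the rails at y = -90, -48, -6 mm of the gate line up with the tab's middle at the open, half-open and closed stops.
- offcut_center (a point): Centre of the dark wooden offcut, a block 60 (its x axis) x 26 (y) x 32 mm (z, up), about 40 g, lying on the grille across the slide direction, in the shutter's way. Its underside is 25 mm over the bench at the start.
- tray: Open plywood scrap tray, 160 (x) x 200 (y) x 50 mm high, fixed to the bench, walls and floor about 6 mm thick. Its origin lies under its centre at bench height.
- bottle: Yellow bottle, 60 mm across and 160 mm tall, standing; origin under its centre. To be left alone.
- tin: Round steel tin with a paper label, 80 mm across and 70 mm tall, standing; origin under its centre. To be left alone.
- sanding_block: Cork sanding block, 65 x 115 x 28 mm, lying flat; origin under its centre. To be left alone.
Things that resemble listed ones, but are neither listed nor needed, are in the scene too. What is shaped like the part that bears offcut_center but turquoise or white is not meant.

How it is judged:
By the outcome, as a careful person would: the job done as asked, in the order asked, and still so for the second after the job is handed in, with the robot touching nothing.
It also fails if it takes over 54 s, if anything falls off the work surface, if the arm or the gripper's body presses on something with over 40 N, if the wrist force passes 120 N, or if a joint passes its speed limit or range.

### The arm

A 6-joint arm with a two-finger parallel gripper is mounted at the origin on the work surface. World frame = base frame: x ahead of the robot, y to its left, z up, the work surface at z = 0. Lengths are in m, angles in rad, forces in N, time in s.
With the tool pointing down it reaches from about 0.375 to 0.9 m from the base axis. Payload 3.1 kg.
Tool frame: the origin (TCP) lies on the centre line of the jaws, within the pads' length; the fingertips stand bot.tcp_to_tips ahead of it and the grasp point (between the pads) lies 8 mm behind it (bot.tcp_to_tips is the distance from the TCP to the fingertips, in m); z points along the fingers, y is the direction in which the jaws open and shut (so a half turn about z gives the same grasp; the last joint's range is limited). The gripper opens to 87 mm and grips with 3 to 60 N. Pads are 19 mm wide; open, the fingers measure 117 mm over their backs; the gripper's body (75 mm by 190 mm) begins 51 mm behind the grasp point.
Start: joints at [-1.419, 0.527, 1.433, -0, 1.181, -0.178], TCP at [0.203, -0.591, 0.234] pointing down, gripper open.
Joint ranges: [-3.08, 3.08], [-0.75, 2.2], [0.22, 2.44], [-1.43, 4.57], [0, 2.65], [-2.85, 2.85]. Speed limits (rad/s): [2.79, 2.79, 3.14, 3.14, 3.14, 3.14].

### API

Orientations are given as a 3x3 rotation matrix whose columns are the frame's x, y, z axes.
In Python, from bench import bot gives the robot as it stands. The module is installed in compiled form; this text tells all that it offers.
- The arm moves only by the tool jog_arm, never from a script. Its argument "steps" is a list of rows, each a list of 7 numbers: the shift along the world's x, y, z in m, then the turn, a rotation vector about the world's x, y, z in degrees, then the closure, from 0 (fully open) to 1 (shut). A call has 1 to 20 rows; each row shifts and turns the commanded pose from where the row before left it; what a row does not reach is not made up. A row lasts 1/10 s, in which the tool goes at most 50 mm and 8.59 degrees, less where a joint would pass 70% of its speed; a pose out of reach is approached as far as the arm can. A call with a gripper value outside its range is refused whole. The fingers move at their own pace and stop on an object; the grip force is fixed at half the most. Time passes only in rows, so rows that do not move let the fingers close. It gives the time, the measured TCP pose, the force and the opening at its end, in the units of the state.
- bot.observe(): the state, without advancing time (a new reading comes with each control period).
- bot.grab_frame(name): name is "side" or "top"; returns the picture (480x640x3 uint8, red, green, blue); there is no depth.
- bot.calibration(name): a dict with "K" (3x3 intrinsics, pixels), "extrinsics" (4x4, takes a point from world to camera coordinates). Camera axes: x right, y down, z forward; pixel columns grow to the right and rows downward; lengths in m; the calibration is good to about 2 mm. A picture is of the moment at which its call begins. calibration takes no time and is no camera call.
- bot.job_done(): hands the job in, once; it reports no verdict.
Trained networks look in the newest picture that a camera, given by its name, has taken for a name from the list of things; names that differ only in an ending like _2 or _b are one class to them, and where a whole thing is asked for, a point or a joint stands for the part that bears it (a point fixed in the world has none). Each returns a list of dicts, best first, with "confidence" (0 to 1); they miss things now and then, are a little off and sometimes report something else, mostly with a low value. They report only what shows in the picture. A call takes as long as a camera call. They do not tell look-alikes from the thing itself.
- bot.boxes_of(camera, label): "extent" ([centre column, centre row, width, height] in pixels, round what is visible of it).
- bot.regions_of(camera, label): "region" (480x640 bool, what is visible of it) and "extent" ([centre column, centre row, width, height] in pixels, round what is visible of it).
The state is a dict: "t": time; "joint_pos": joint angles; "joint_velocities": joint speeds; "joint_torque": joint torques, N m; "tcp_pos": TCP position; "tool_rot": TCP orientation; "wrist_force": force on the tool from outside, world axes, zero at the start; "moment": the same for the moment, N m; "opening": finger opening in m.
Only numpy, scipy, OpenCV 4.12 (cv2) and the standard library are available. Lean on these libraries where they do the work, as an engineer would, in place of code of your own. Each camera call takes 0.05 s, during which the arm holds its last target.

## Working session

There is one attempt and no reset: what is moved stays moved. The work goes in short steps, Python scripts to look and compute and a tool call to move; the robot and the scene stay as the last step left them, time stands still between calls to the robot, and variables do not carry over. Pictures are saved under pics/ and viewed, and the job is handed in when it is done.

Besides the shell and the picture viewer there is one more tool, called as name([rows], argument=value, ...), one row to a line, values as JSON. jog_arm: Moves the arm, as the interface text tells. Its arguments: {"type":"object","properties":{"steps":{"type":"array"}},"required":["steps"]}

```bash
mkdir -p pics
python3 - <<'E'
from bench import bot
import cv2,numpy as np
np.set_printoptions(precision=4,suppress=True)
for n in("side","top"):
    im=bot.grab_frame(n); cv2.imwrite(f"pics/{n}0.png",im[:,:,::-1])
    c=bot.calibration(n); print(n,c["K"],c["extrinsics"])
    for l in("gate","shutter","offcut_center","tray","bottle","tin","sanding_block"):
        print(l,[(round(d["confidence"],2),np.round(d["extent"],1)) for d in bot.boxes_of(n,l)])
s=bot.observe(); print(s, bot.tcp_to_tips)
E
```

```text
side [[457.5914   0.     328.1357]
 [  0.     457.5914 236.0268]
 [  0.       0.       1.    ]] [[ 0.9748 -0.2228  0.0077 -0.5612]
 [-0.1665 -0.7505 -0.6396  0.1657]
 [ 0.1482  0.6222 -0.7687  0.7762]
 [ 0.      0.      0.      1.    ]]
gate [(0.62, array([304. , 214.7, 121.7,  94.9]))]
shutter [(0.93, array([320.4, 220.5,  69.4,  51.2]))]
offcut_center [(0.78, array([268.4, 151.6,  15.4,  27.9])), (0.67, array([213.6, 219.2,  34.5,  17.3])), (0.61, array([287.6, 186.6,  26. ,  27.4]))]
tray [(0.59, array([362.2, 367.6, 119.8, 137.2]))]
bottle [(0.79, array([439.2, 233.5,  44.3,  78.3]))]
tin [(0.86, array([462.1, 332.2,  54.3,  60.6]))]
sanding_block [(0.84, array([396.9, 188.1,  37.9,  47.4]))]
top [[453.7257   0.     316.3185]
 [  0.     453.7257 244.1716]
 [  0.       0.       1.    ]] [[-0.003  -0.9997  0.0231  0.0083]
 [-0.9962  0.001  -0.0867  0.5685]
 [ 0.0866 -0.0233 -0.996   0.8591]
 [ 0.      0.      0.      1.    ]]
gate [(0.64, array([239.9, 252.3, 126.6, 115. ]))]
shutter [(0.62, array([262.1, 234.8,  67.3,  67.1]))]
offcut_center [(0.89, array([230.7, 345.6,  20.4,  34
[... 258 characters left out ...]
array([408.6, 149.3,  49. ,  48.7])), (0.33, array([227.9, 147.2,  69.7,  57.9]))]
sanding_block [(0.6, array([229.2, 145.4,  69. ,  54.5]))]
{'t': 0.8, 'joint_pos': array([-1.4185,  0.5274,  1.4327, -0.    ,  1.1814, -0.1785]), 'joint_velocities': array([-0.0005,  0.0008, -0.0007,  0.0013, -0.0005,  0.0016]), 'joint_torque': array([ -0.0019, -43.9953, -17.6976,   0.0633,   0.0504,  -0.    ]), 'tcp_pos': array([ 0.203 , -0.5911,  0.2336]), 'tool_rot': array([[ 0.9458,  0.3248, -0.    ],
       [ 0.3248, -0.9458, -0.0001],
       [-0.    ,  0.0001, -1.    ]]), 'wrist_force': array([-0.1901,  0.6825, -0.3987]), 'moment': array([ 0.0115,  0.0884, -0.0426]), 'opening': 0.08704944074132699} 0.011
```

View pics/side0.png

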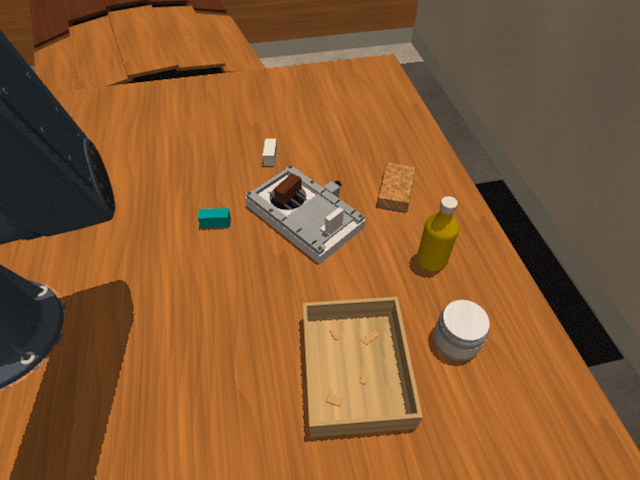

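View pics/top0.png

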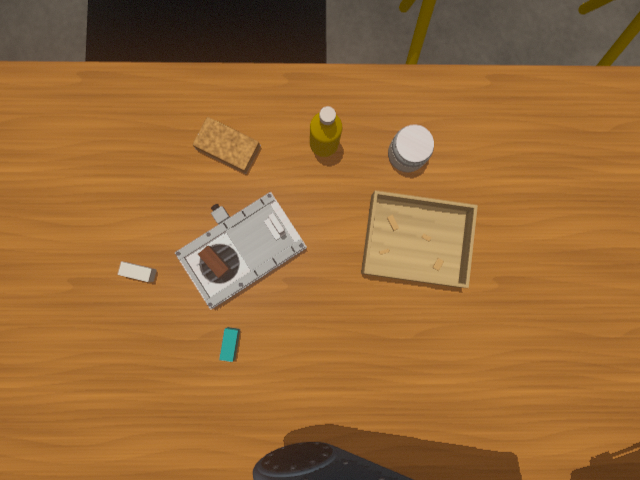

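Run:
```python
import cv2
a=cv2.imread("pics/top0.png")[170:340,140:340]; cv2.imwrite("pics/topc.png",cv2.resize(a,(800,680))[:600] if 0 else cv2.resize(a,(700,595),interpolation=cv2.INTER_CUBIC))
a=cv2.imread("pics/side0.png")[150:280,230:400]; cv2.imwrite("pics/sidec.png",cv2.resize(a,(765,585),interpolation=cv2.INTER_CUBIC))
```

```text
(no output)
```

View pics/topc.png

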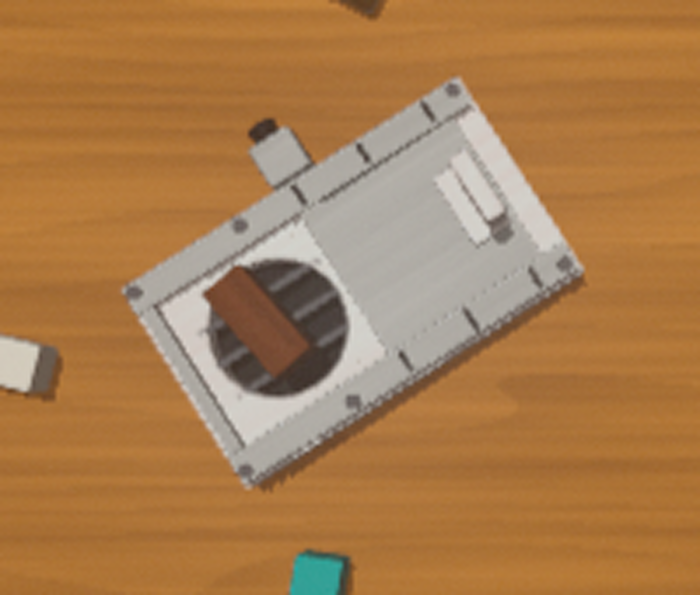

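View pics/sidec.png

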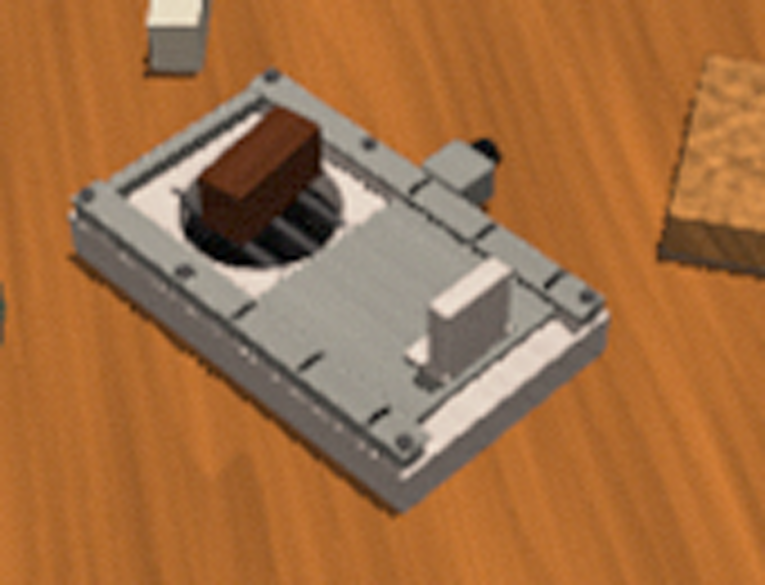

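The top view shows the port with the brown offcut on its grille at about (215,263), the tab at (276,227), and the tray at (420,239). The white and turquoise blocks are decoys. The side view agrees. Next I'll fit poses.

```bash
cat > h.py <<'E'
from bench import bot
import cv2,numpy as np
from scipy.optimize import least_squares,minimize
np.set_printoptions(precision=4,suppress=True)
C={n:bot.calibration(n) for n in("side","top")}
def proj(n,P):
    P=np.atleast_2d(P);E=C[n]["extrinsics"];q=P@E[:3,:3].T+E[:3,3];q=q@C[n]["K"].T;return q[:,:2]/q[:,2:]
def unproj(n,uv,z):
    E=C[n]["extrinsics"];R,t=E[:3,:3],E[:3,3];d=np.linalg.inv(C[n]["K"])@np.r_[uv,1];d=R.T@d;o=-R.T@t
    return o+d*(z-o[2])/d[2]
def pose(p,L):
    c,s=np.cos(p[2]),np.sin(p[2]);L=np.atleast_2d(L)
    return np.c_[L[:,0]*c-L[:,1]*s+p[0],L[:,0]*s+L[:,1]*c+p[1],L[:,2]]
def box(x,y,z0,z1): return np.array([[a*x/2,b*y/2,z] for a in(-1,1) for b in(-1,1) for z in(z0,z1)])
def sil(n,P,sc=4):
    m=np.zeros((480*sc,640*sc),np.uint8);h=cv2.convexHull((proj(n,P)*sc+sc/2-.5).astype(np.float32))
    cv2.fillConvexPoly(m,h.round().astype(np.int32),1);return cv2.resize(m.astype(np.float32),(640,480),interpolation=cv2.INTER_AREA)
E
cat > m.py <<'E'
from h import *
tc=lambda a:np.array(a)/3.5+[140,170]-.35
sc=lambda a:np.array(a)/4.5+[230,150]-.4
G=[]
for x in(54.5,-54.5):
    for y in(-90,-48,-6): G.append([x/1e3,y/1e3,.036])
G=np.array(G)
top=tc([(428,110),(363,153),(297,194),(535,276),(471,320),(405,360)])
side=sc([(555,280),(484,233),(418,188),(378,413),(311,361),(244,309)])
for w in((1,1),(1,0),(0,1)):
    r=least_squares(lambda p:np.r_[w[0]*(proj("top",pose(p,G))-top).ravel(),w[1]*(proj("side",pose(p,G))-side).ravel()],[.55,.15,.9])
    print("gate",r.x,r.cost,np.degrees(r.x[2]))
    if w==(1,1): g=r.x
print("port",pose(g,[0,.044,.025]),"tab0",pose(g,[0,-.09,.053]),"tabhalf",pose(g,[0,-.048,.053]))
# offcut
M={}
for n in C:
    im=cv2.imread(f"pics/{n}0.png");b,gg,rr=[im[...,i].astype(int) for i in range(3)]
    m=((rr>gg*1.6)&(rr<150)&(rr>35)).astype(np.uint8)
    c=proj(n,pose(g,[0,.044,.04]))[0].astype(int);k=np.zeros_like(m);k[c[1]-25:c[1]+25,c[0]-25:c[0]+25]=1
    m*=k;_,lab,st,_=cv2.connectedComponentsWithStats(m);i=1+st[1:,4].argmax();M[n]=(lab==i).astype(float);print(n,st[i])
B=box(.06,.026,.025,.057)
p0=np.r_[pose(g,[0,.044,0])[0][:2],g[2]]
for ns in(("top","side"),("top",),("side",)):
    f=lambda p:sum(np.abs(sil(n,pose(p,B))-M[n]).sum() for n in ns)
    best=min((minimize(f,p0+[0,0,d],method="Nelder-Mead",options=dict(initial_simplex=p0+[0,0,d]+np.array([[0,0,0],[.01,0,0],[0,.01,0],[0,0,.2]]))) for d in(-.4,-.2,0,.2,.4)),key=lambda r:r.fun)
    print(ns,best.x,np.degrees(best.x[2]),best.fun)
for l,ii in(("tray",.05),):
  for n in C:
    bot.grab_frame(n)
    r=bot.regions_of(n,l)[0]; rect=cv2.minAreaRect(np.argwhere(r["region"])[:,::-1].astype(np.float32)); 
    print(n,[unproj(n,c,.05)[:2] for c in cv2.boxPoints(rect)],unproj(n,rect[0],.05))
for l,n,uv,z in(("bottle","top",(328,115),.16),("tin","top",(414,142),.07),("sand","top",(227,141),.028)): print(l,unproj(n,uv,z))
print(bot.observe()["t"])
E
python3 m.py
```

```text
gate [0.556  0.1578 0.5746] 2.0463268684718443 32.922450474300504
gate [0.5556 0.1584 0.5767] 0.3326190732403308 33.03983882659484
gate [0.5564 0.1567 0.5713] 0.5464688948110583 32.73401404418243
port [[0.5321 0.1947 0.025 ]] tab0 [[0.6049 0.0822 0.053 ]] tabhalf [[0.5821 0.1175 0.053 ]]
side [274 174  27  31 496]
top [199 247  16  16 102]
('top', 'side') [0.5351 0.1992 0.8618] 49.37898377182119 505.25
('top',) [0.5422 0.1982 1.2191] 69.84905865427444 400.375
('side',) [0.5345 0.1992 0.8334] 47.75186946989888 70.3125
side [array([ 0.5054, -0.083 ]), array([ 0.6953, -0.1065]), array([ 0.6368, -0.3179]), array([ 0.4816, -0.2955])] [ 0.5771 -0.2111  0.05  ]
top [array([ 0.5099, -0.0745]), array([ 0.6706, -0.0986]), array([ 0.6421, -0.3057]), array([ 0.4814, -0.2781])] [ 0.5754 -0.189   0.05  ]
bottle [ 0.7759 -0.0101  0.16  ]
tin [ 0.7586 -0.1774  0.07  ]
sand [0.7724 0.1826 0.028 ]
1.0
```

```bash
sed -i 's/(rr>gg\*1.6)&(rr<150)&(rr>35)/(rr>gg*1.35+3)\&(rr<170)\&(rr>25)/' m.py
python3 - <<'E'
import cv2
im=cv2.imread("pics/top0.png"); print(im[250:276:4,200:230:3].tolist())
E
sed -i '/^for l,ii/,$d' m.py
cat >> m.py <<'E'
a=np.hstack([cv2.resize(np.uint8(M[n]*255)[y:y+60,x:x+60],(360,360)) for n,x,y in(("top",185,235),("side",258,158))]);cv2.imwrite("pics/mask2.png",a)
E
python3 m.py
```

```text
[[[195, 202, 207], [53, 78, 125], [54, 75, 117], [53, 75, 119], [48, 64, 97], [54, 61, 73], [73, 77, 85], [100, 102, 109], [57, 60, 71], [52, 59, 68]], [[47, 70, 114], [52, 76, 122], [53, 75, 123], [52, 73, 117], [50, 72, 115], [49, 73, 115], [45, 55, 70], [51, 58, 69], [59, 62, 74], [61, 66, 76]], [[96, 102, 119], [48, 71, 114], [49, 73, 118], [52, 77, 124], [53, 76, 119], [49, 70, 112], [53, 75, 118], [46, 56, 72], [70, 74, 82], [102, 105, 112]], [[91, 97, 106], [92, 94, 106], [47, 70, 116], [50, 74, 119], [53, 75, 124], [53, 76, 122], [50, 72, 113], [50, 73, 117], [45, 56, 72], [48, 56, 63]], [[83, 89, 100], [48, 55, 69], [58, 65, 76], [51, 73, 114], [51, 72, 117], [53, 77, 123], [51, 75, 122], [49, 72, 114], [53, 74, 117], [49, 57, 79]], [[138, 144, 155], [62, 66, 79], [72, 77, 85], [94, 97, 105], [47, 67, 106], [53, 74, 119], [49, 74, 119], [49, 77, 121], [52, 73, 121], [47, 59, 81]], [[195, 202, 208], [101, 103, 113], [41, 52, 65], [47, 55, 69], [54, 61, 73], [50, 70, 107], [51, 74, 117], [48, 72, 113], [45, 55, 72], [52, 57, 69]]]
gate [0.556  0.1578 0.5746] 2.0463268684718443 32.922450474300504
gate [0.5556 0.1584 0.5767] 0.3326190732403308 33.03983882659484
gate [0.5564 0.1567 0.5713] 0.5464688948110583 32.73401404418243
port [[0.5321 0.1947 0.025 ]] tab0 [[0.6049 0.0822 0.053 ]] tabhalf [[0.5821 0.1175 0.053 ]]
side [274 174  27  31 525]
top [199 246  30  32 448]
('top', 'side') [0.5341 0.2004 0.7789] 44.625841642778155 168.9375
('top',) [0.5335 0.2011 0.7266] 41.632442612334245 94.9375
('side',) [0.5345 0.1986 0.8338] 47.775045215295236 48.8125
```

View pics/mask2.png

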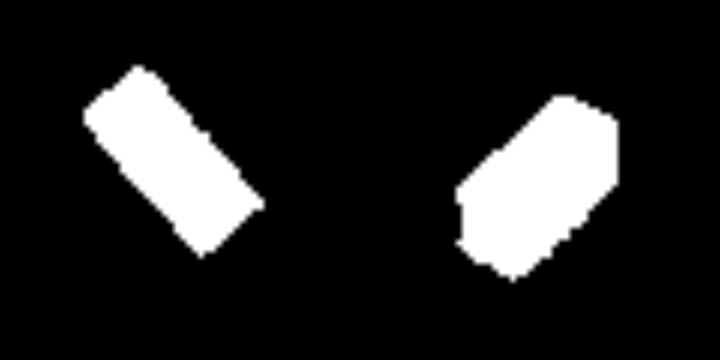

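```bash
cat >> m.py <<'E'
rect=cv2.minAreaRect(np.argwhere(M["top"])[:,::-1].astype(np.float32))
P=np.array([unproj("top",c,.057) for c in cv2.boxPoints(rect)]);print(P,unproj("top",rect[0],.057))
e=P[1:]-P[:-1];print(np.linalg.norm(e,axis=1),np.degrees(np.arctan2(e[:,1],e[:,0])))
for n in C: print(n,-C[n]["extrinsics"][:3,:3].T@C[n]["extrinsics"][:3,3])
# overlay
for n,(x,y,w,h,s) in dict(top=(140,170,200,170,3.5),side=(230,150,170,130,4.5)).items():
    im=cv2.imread(f"pics/{n}0.png");im=cv2.resize(im[y:y+h,x:x+w],None,fx=s,fy=s)
    for Pts,col in((pose([.534,.200,np.radians(43)],B),(0,255,255)),(pose(g,np.r_[G,box(.126,.22,.036,.036),box(.04,.012,.075,.075)+[0,-.09,0]]),(0,0,255))):
        for u,v in (proj(n,Pts)-[x,y]+.5)*s: cv2.circle(im,(int(u),int(v)),3,col,-1)
    cv2.imwrite(f"pics/ov_{n}.png",im)
E
python3 m.py | tail -12
```

```text
side [274 174  27  31 525]
top [199 246  30  32 448]
('top', 'side') [0.5341 0.2004 0.7789] 44.625841642778155 168.9375
('top',) [0.5335 0.2011 0.7266] 41.632442612334245 94.9375
('side',) [0.5345 0.1986 0.8338] 47.775045215295236 48.8125
[[0.5472 0.2296 0.057 ]
 [0.565  0.2097 0.057 ]
 [0.5209 0.1707 0.057 ]
 [0.5032 0.1906 0.057 ]] [0.5341 0.2001 0.057 ]
[0.0267 0.0589 0.0266] [ -48.1483 -138.5242  131.5519]
side [ 0.4596 -0.4836  0.707 ]
top [0.4919 0.0277 0.9047]
```

View pics/ov_top.png

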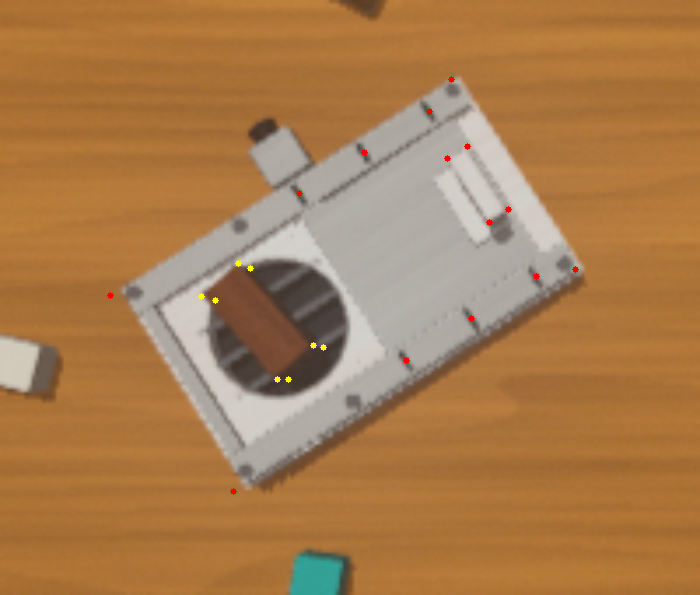

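View pics/ov_side.png

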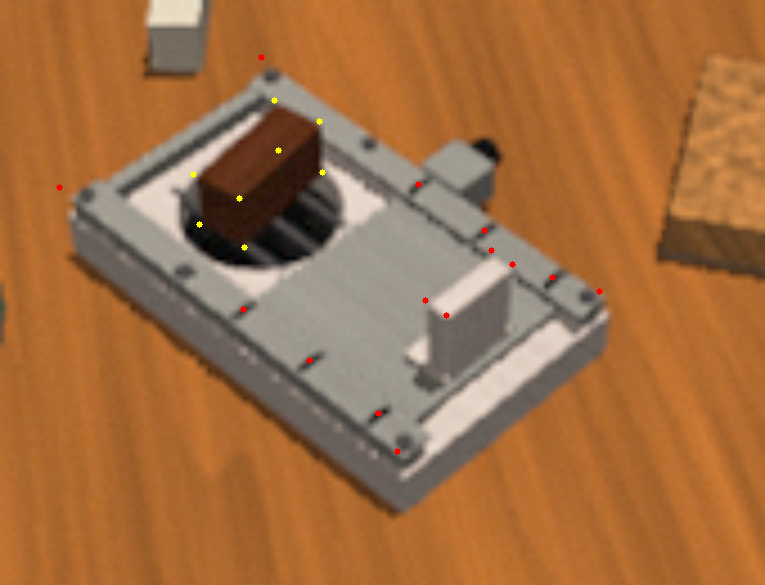

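jog_arm([
  [0.0165, 0.0395, 0, 0, 0, 1.15, 0.43],
  [0.0165, 0.0395, 0, 0, 0, 1.15, 0.43],
  [0.0165, 0.0395, 0, 0, 0, 1.15, 0.43],
  [0.0165, 0.0395, 0, 0, 0, 1.15, 0.43],
  [0.0165, 0.0395, 0, 0, 0, 1.15, 0.43],
  [0.0165, 0.0395, 0, 0, 0, 1.15, 0.43],
  [0.0165, 0.0395, 0, 0, 0, 1.15, 0.43],
  [0.0165, 0.0395, 0, 0, 0, 1.15, 0.43],
  [0.0165, 0.0395, 0, 0, 0, 1.15, 0.43],
  [0.0165, 0.0395, 0, 0, 0, 1.15, 0.43],
  [0.0165, 0.0395, 0, 0, 0, 1.15, 0.43],
  [0.0165, 0.0395, 0, 0, 0, 1.15, 0.43],
  [0.0165, 0.0395, 0, 0, 0, 1.15, 0.43],
  [0.0165, 0.0395, 0, 0, 0, 1.15, 0.43],
  [0.0165, 0.0395, 0, 0, 0, 1.15, 0.43],
  [0.0165, 0.0395, 0, 0, 0, 1.15, 0.43],
  [0.0165, 0.0395, 0, 0, 0, 1.15, 0.43],
  [0.0165, 0.0395, 0, 0, 0, 1.15, 0.43],
  [0.0165, 0.0395, 0, 0, 0, 1.15, 0.43],
  [0.0165, 0.0395, 0, 0, 0, 1.15, 0.43],
])

```text
t: 3.0
tcp_pos: [0.5335, 0.2008, 0.2337]
tool_rot: [[0.743, 0.669, 0.0], [0.669, -0.743, -0.0], [0.0, 0.0, -1.0]]
wrist_force: [0.9, -0.0, 0.6]
opening: 0.0498
```

jog_arm([
  [0, 0, -0.03, 0, 0, 0, 0.43],
  [0, 0, -0.03, 0, 0, 0, 0.43],
  [0, 0, -0.03, 0, 0, 0, 0.43],
  [0, 0, -0.03, 0, 0, 0, 0.43],
  [0, 0, -0.02, 0, 0, 0, 0.43],
  [0, 0, -0.02, 0, 0, 0, 0.43],
])

```text
t: 3.6
tcp_pos: [0.533, 0.1989, 0.0724]
tool_rot: [[0.744, 0.669, -0.0], [0.669, -0.744, -0.0], [-0.0, -0.0, -1.0]]
wrist_force: [0.2, -0.3, -0.6]
opening: 0.0498
```

Run:
```python
from h import *
a=bot.grab_frame("side")[110:260,190:390,::-1];cv2.imwrite("pics/s3.png",cv2.resize(a,(800,600)))
s=bot.observe();print(s["tcp_pos"],s["wrist_force"])
```

```text
[0.5311 0.1985 0.0697] [-0.0034 -0.9309 -2.2258]
```

View pics/s3.png

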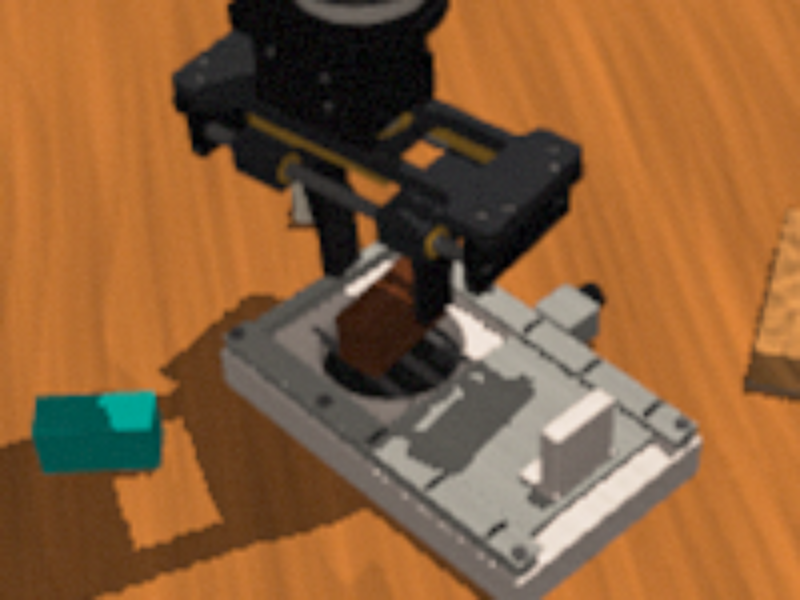

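The fingers straddle the offcut. The measured pose is a bit off the command, so I'll take another reading.

jog_arm([
  [0, 0, 0, 0, 0, 0, 0.43],
  [0, 0, 0, 0, 0, 0, 0.43],
])

```text
t: 3.85
tcp_pos: [0.5337, 0.199, 0.0743]
tool_rot: [[0.744, 0.669, 0.001], [0.669, -0.744, 0.0], [0.001, 0.001, -1.0]]
wrist_force: [0.0, 0.6, -0.5]
opening: 0.0496
```

Run:
```python
from h import *
for i in range(3):
    s=bot.observe();print(s["t"],s["tcp_pos"],s["wrist_force"],s["joint_velocities"])
```

```text
3.85 [0.5337 0.199  0.0743] [ 0.0488  0.5997 -0.4651] [ 0.0004 -0.0169 -0.0054 -0.0007 -0.0015  0.0001]
3.85 [0.5337 0.199  0.0743] [ 0.0488  0.5997 -0.4651] [ 0.0004 -0.0169 -0.0054 -0.0007 -0.0015  0.0001]
3.85 [0.5337 0.199  0.0743] [ 0.0488  0.5997 -0.4651] [ 0.0004 -0.0169 -0.0054 -0.0007 -0.0015  0.0001]
```

jog_arm([
  [0, 0, -0.01, 0, 0, 0, 0.43],
  [0, 0, -0.01, 0, 0, 0, 0.43],
  [0, 0, -0.007, 0, 0, 0, 0.43],
  [0, 0, -0.004, 0, 0, 0, 0.43],
  [0, 0, 0, 0, 0, 0, 0.43],
  [0, 0, 0, 0, 0, 0, 0.9],
  [0, 0, 0, 0, 0, 0, 0.9],
  [0, 0, 0, 0, 0, 0, 0.9],
  [0, 0, 0, 0, 0, 0, 0.9],
  [0, 0, 0, 0, 0, 0, 0.9],
  [0, 0, 0, 0, 0, 0, 0.9],
])

```text
t: 4.95
tcp_pos: [0.5332, 0.1989, 0.0428]
tool_rot: [[0.744, 0.669, 0.001], [0.669, -0.744, 0.0], [0.0, 0.0, -1.0]]
wrist_force: [0.7, -0.3, 2.3]
opening: 0.0259
```

jog_arm([
  [0, 0, 0.01, 0, 0, 0, 0.9],
  [0, 0, 0.03, 0, 0, 0, 0.9],
  [0, 0, 0.03, 0, 0, 0, 0.9],
  [0, 0, 0.03, 0, 0, 0, 0.9],
  [0, 0, 0.02, 0, 0, 0, 0.9],
  [0.002, -0.019, 0, 0, 0, 0, 0.9],
  [0.005, -0.04, 0, 0, 0, 0, 0.9],
  [0.005, -0.04, 0, 0, 0, 0, 0.9],
  [0.005, -0.04, 0, 0, 0, 0, 0.9],
  [0.005, -0.04, 0, 0, 0, 0, 0.9],
  [0.005, -0.04, 0, 0, 0, 0, 0.9],
  [0.005, -0.04, 0, 0, 0, 0, 0.9],
  [0.005, -0.04, 0, 0, 0, 0, 0.9],
  [0.005, -0.04, 0, 0, 0, 0, 0.9],
  [0.002, -0.03, 0, 0, 0, 0, 0.9],
  [0, -0.02, 0, 0, 0, 0, 0.9],
  [0, 0, -0.01, 0, 0, 0, 0.9],
  [0, 0, 0, 0, 0, 0, 0.9],
])

```text
t: 6.75
tcp_pos: [0.5754, -0.1887, 0.151]
tool_rot: [[0.744, 0.668, -0.004], [0.668, -0.744, 0.003], [-0.001, -0.005, -1.0]]
wrist_force: [-0.6, 1.0, -1.3]
opening: 0.0258
```

Run:
```python
from h import *
a=bot.grab_frame("side")[:,:,::-1];cv2.imwrite("pics/s4.png",a)
```

```text
(no output)
```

View pics/s4.png

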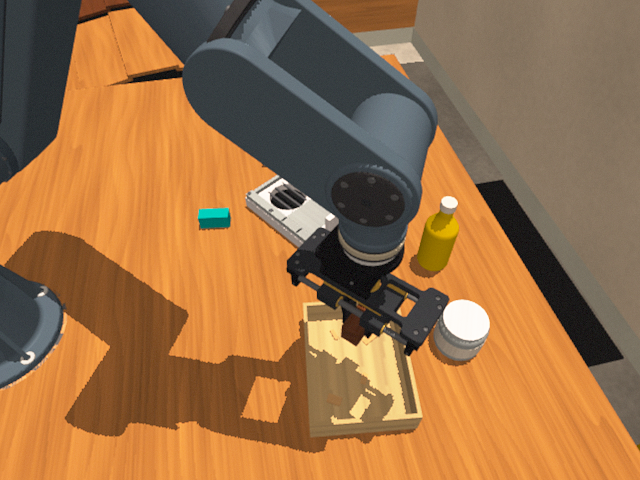

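jog_arm([
  [0, 0, -0.03, 0, 0, 0, 0.9],
  [0, 0, -0.03, 0, 0, 0, 0.9],
  [0, 0, -0.025, 0, 0, 0, 0.9],
  [0, 0, -0.02, 0, 0, 0, 0.9],
  [0, 0, -0.01, 0, 0, 0, 0.9],
  [0, 0, -0.008, 0, 0, 0, 0.9],
  [0, 0, -0.003, 0, 0, 0, 0.9],
  [0, 0, 0, 0, 0, 0, 0.9],
  [0, 0, 0, 0, 0, 0, 0.43],
  [0, 0, 0, 0, 0, 0, 0.43],
  [0, 0, 0, 0, 0, 0, 0.43],
  [0, 0, 0, 0, 0, 0, 0.43],
])

```text
t: 8.0
tcp_pos: [0.5772, -0.1903, 0.027]
tool_rot: [[0.744, 0.668, 0.001], [0.668, -0.744, -0.0], [0.0, 0.001, -1.0]]
wrist_force: [0.6, 0.5, -0.3]
opening: 0.0467
```

jog_arm([
  [0, 0, 0.02, 0, 0, 0, 0.43],
  [0, 0, 0.035, 0, 0, 0, 0.43],
  [0, 0, 0.035, 0, 0, 0, 0.43],
  [0, 0, 0.03, 0, 0, 0, 0.43],
  [0, 0, 0.02, 0, 0, 0, 0.43],
  [0, 0, 0.01, 0, 0, -3, 0.43],
  [0, 0, 0, 0, 0, -3, 0.43],
  [-0.02, 0, 0, 0, 0, -3, 0.43],
])

```text
t: 8.8
tcp_pos: [0.5593, -0.1909, 0.1777]
tool_rot: [[0.84, 0.543, 0.005], [0.543, -0.84, -0.002], [0.003, 0.005, -1.0]]
wrist_force: [-0.3, 0.3, -0.6]
opening: 0.0497
```

```bash
cat > tab.py <<'E'
from h import *
import sys
k=sys.argv[1]
for n in C:
    a=bot.grab_frame(n)[:,:,::-1];cv2.imwrite(f"pics/{n}{k}.png",a)
    for l in("offcut_center","tray"): print(n,l,[(round(d["confidence"],2),np.round(d["extent"],1)) for d in bot.boxes_of(n,l)])
E
python3 tab.py 5
python3 - <<'E'
import sys; sys.path.insert(0,'.')
from h import *
g=[.556,.1578,.5746]
for n,(x,y,w,h,s) in dict(top=(230,190,90,90,6.6),side=(300,180,75,75,8)).items():
    im=cv2.imread(f"pics/{n}0.png");im=cv2.resize(im[y:y+h,x:x+w],None,fx=s,fy=s,interpolation=cv2.INTER_CUBIC)
    for o,col in((-.09,(0,0,255)),(-.092,(0,255,0))):
        for u,v in (proj(n,pose(g,np.r_[box(.04,.012,.036,.075),box(.044,.024,.036,.036)]+[0,o,0]))-[x,y]+.5)*s: cv2.circle(im,(int(u),int(v)),3,col,-1)
    cv2.imwrite(f"pics/tab_{n}.png",im)
E
```

```text
side offcut_center [(0.91, array([212.9, 221.3,  31.2,  19.3])), (0.57, array([358.5, 362.5,  35.7,  43.2]))]
side tray [(0.65, array([362.1, 370.4, 118.6, 135.5]))]
top offcut_center [(0.86, array([229.4, 343.1,  18.8,  33.4])), (0.68, array([410.2, 233.7,  17.2,  15.7])), (0.68, array([137.1, 271.7,  38.7,  22. ]))]
top tray [(0.69, array([410.5, 235.7,  96. ,  86.9])), (0.63, array([262.1, 235.4,  65.6,  67.9]))]
```

View pics/tab_top.png

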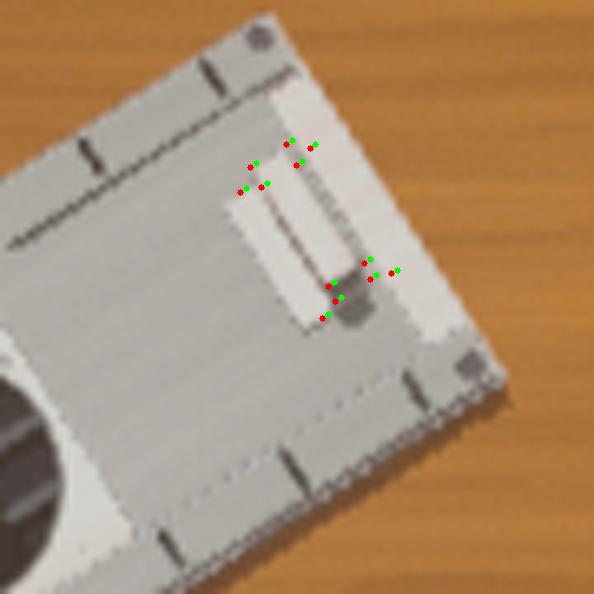

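View pics/tab_side.png

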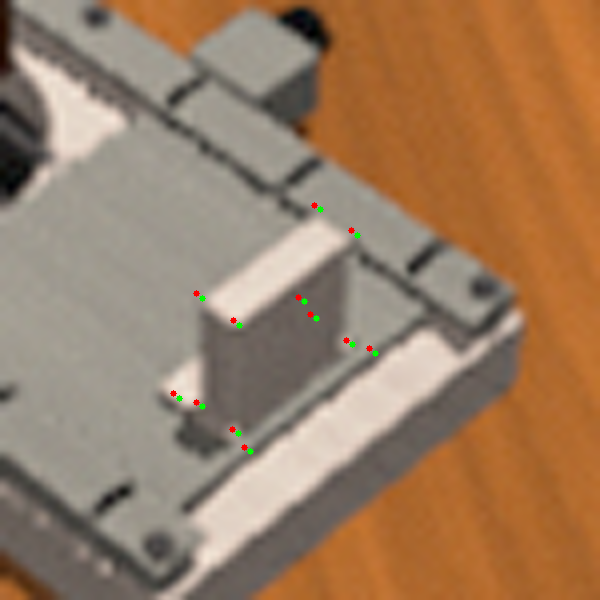

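View pics/top5.png

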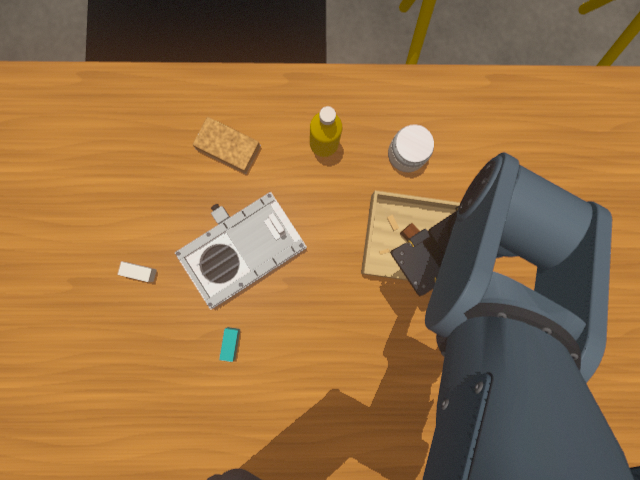

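View pics/side5.png

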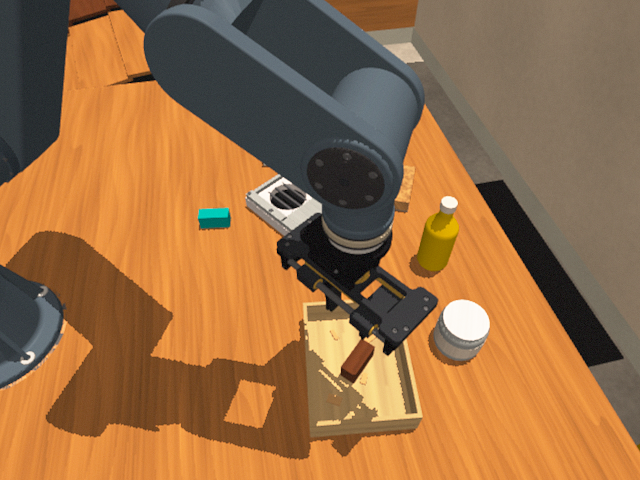

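Run:
```python
from h import *
g=[.556,.1578,.5746]
top=np.array([(257,172),(288,152),(362,250),(330,285)])/6.6+[230,190]-.42
side=np.array([(318,214),(352,236),(238,322),(203,303)])/8+[300,180]-.44
T=np.array([[.02,.006,.075],[.02,-.006,.075],[-.02,-.006,.075],[-.02,.006,.075]])
for w in((1,1),(1,0),(0,1)):
    r=least_squares(lambda p:np.r_[w[0]*(proj("top",pose(p,T))-top).ravel(),w[1]*(proj("side",pose(p,T))-side).ravel()],[.605,.082,.57])
    d=r.x[:2]-g[:2];c,s=np.cos(g[2]),np.sin(g[2])
    print(r.x,np.degrees(r.x[2]),r.cost,"gate xy",d@[c,s],d@[-s,c])
```

```text
[0.6052 0.0811 0.6039] 34.59858779471778 4.301779416553295 gate xy -0.00041896861241603344 -0.09116190240572072
[0.6049 0.0816 0.6166] 35.326887209264875 3.1299239425308274 gate xy -0.0003186259009820312 -0.09052935561925879
[0.6054 0.08   0.5877] 33.67290700867836 0.4554116886866779 gate xy -0.0008542341645385565 -0.09212686906883827
```

The offcut lies in the tray at side (357,360). The tab sits at about (0.605, 0.081), in line with the open groove.

jog_arm([
  [0.004, 0.02, 0, 0, 0, 0, 0.43],
  [0.006, 0.035, 0, 0, 0, 0, 0.43],
  [0.006, 0.035, 0, 0, 0, 0, 0.43],
  [0.006, 0.035, 0, 0, 0, 0, 0.43],
  [0.006, 0.035, 0, 0, 0, 0, 0.43],
  [0.006, 0.035, 0, 0, 0, 0, 0.43],
  [0.006, 0.035, 0, 0, 0, 0, 0.43],
  [0.006, 0.025, 0, 0, 0, 0, 0.43],
  [0.002, 0.016, 0, 0, 0, 0, 0.43],
  [0, 0, -0.01, 0, 0, 0, 0.43],
  [0, 0, -0.02, 0, 0, 0, 0.43],
  [0, 0, -0.02, 0, 0, 0, 0.43],
  [0, 0, -0.015, 0, 0, 0, 0.43],
  [0, 0, -0.01, 0, 0, 0, 0.43],
  [0, 0, 0, 0, 0, 0, 0.43],
  [0, 0, 0, 0, 0, 0, 0.43],
])

```text
t: 10.7
tcp_pos: [0.6052, 0.0802, 0.1015]
tool_rot: [[0.839, 0.543, -0.0], [0.543, -0.839, -0.0], [-0.0, 0.0, -1.0]]
wrist_force: [-1.0, 0.1, -1.0]
opening: 0.0493
```

```bash
python3 tab.py 6 >/dev/null;python3 - <<'E'
import cv2
a=cv2.imread("pics/side6.png")[120:270,230:430];cv2.imwrite("pics/s6c.png",cv2.resize(a,(800,600)))
E
```

```text
(no output)
```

View pics/s6c.png

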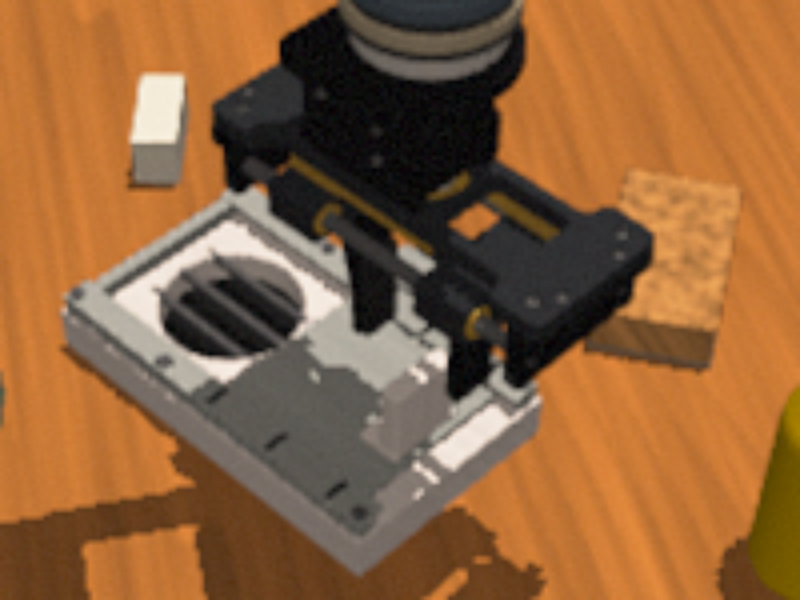

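jog_arm([
  [0, 0, -0.015, 0, 0, 0, 0.43],
  [0, 0, -0.015, 0, 0, 0, 0.43],
  [0, 0, -0.01, 0, 0, 0, 0.43],
  [0, 0, -0.006, 0, 0, 0, 0.43],
  [0, 0, 0, 0, 0, 0, 0.43],
  [0, 0, 0, 0, 0, 0, 0.95],
  [0, 0, 0, 0, 0, 0, 0.95],
  [0, 0, 0, 0, 0, 0, 0.95],
  [0, 0, 0, 0, 0, 0, 0.95],
  [0, 0, 0, 0, 0, 0, 0.95],
  [0, 0, 0, 0, 0, 0, 0.95],
  [0, 0, 0, 0, 0, 0, 0.95],
])

```text
t: 12.2
tcp_pos: [0.6043, 0.0821, 0.0558]
tool_rot: [[0.839, 0.543, -0.001], [0.543, -0.839, 0.002], [-0.0, -0.002, -1.0]]
wrist_force: [-2.6, 5.1, 2.4]
opening: 0.0115
```

jog_arm([
  [-0.0026, 0.004, 0, 0, 0, 0, 0.95],
  [-0.0026, 0.004, 0, 0, 0, 0, 0.95],
  [-0.0026, 0.004, 0, 0, 0, 0, 0.95],
  [-0.0026, 0.004, 0, 0, 0, 0, 0.95],
  [-0.0026, 0.004, 0, 0, 0, 0, 0.95],
  [-0.0026, 0.004, 0, 0, 0, 0, 0.95],
  [-0.0026, 0.004, 0, 0, 0, 0, 0.95],
  [-0.0026, 0.004, 0, 0, 0, 0, 0.95],
  [0, 0, 0, 0, 0, 0, 0.95],
  [0, 0, 0, 0, 0, 0, 0.95],
])

```text
t: 13.2
tcp_pos: [0.5834, 0.1145, 0.0557]
tool_rot: [[0.839, 0.545, -0.001], [0.545, -0.839, 0.001], [-0.0, -0.002, -1.0]]
wrist_force: [-1.4, 2.1, 2.7]
opening: 0.0115
```

jog_arm([
  [-0.0013, 0.002, 0, 0, 0, 0, 0.95],
  [-0.0008, 0.0012, 0, 0, 0, 0, 0.95],
  [0, 0, 0, 0, 0, 0, 0.95],
  [0, 0, 0, 0, 0, 0, 0.95],
])

```text
t: 13.6
tcp_pos: [0.5818, 0.1169, 0.0557]
tool_rot: [[0.839, 0.544, -0.001], [0.544, -0.839, 0.001], [0.0, -0.001, -1.0]]
wrist_force: [-1.5, 4.9, 4.0]
opening: 0.0119
```

jog_arm([
  [0, 0, 0, 0, 0, 0, 0.5],
  [0, 0, 0, 0, 0, 0, 0.5],
  [0, 0, 0, 0, 0, 0, 0.5],
  [0, 0, 0, 0, 0, 0, 0.5],
  [0, 0, 0, 0, 0, 0, 0.5],
  [0, 0, 0.015, 0, 0, 0, 0.5],
  [0, 0, 0.03, 0, 0, 0, 0.5],
  [0, 0, 0.04, 0, 0, 0, 0.5],
  [0, 0, 0.04, 0, 0, 0, 0.5],
  [0, 0, 0.04, 0, 0, 0, 0.5],
  [-0.02, -0.03, 0, 0, 0, 0, 0.5],
  [-0.02, -0.04, 0, 0, 0, 0, 0.5],
  [-0.02, -0.04, 0, 0, 0, 0, 0.5],
  [-0.02, -0.04, 0, 0, 0, 0, 0.5],
  [-0.02, -0.04, 0, 0, 0, 0, 0.5],
  [0, -0.04, 0, 0, 0, 0, 0.5],
  [0, -0.03, 0, 0, 0, 0, 0.5],
  [0, -0.02, 0, 0, 0, 0, 0.5],
  [0, 0, 0, 0, 0, 0, 0.5],
  [0, 0, 0, 0, 0, 0, 0.5],
])

```text
t: 15.6
tcp_pos: [0.4819, -0.1638, 0.2212]
tool_rot: [[0.84, 0.543, 0.0], [0.543, -0.84, 0.0], [0.0, -0.0, -1.0]]
wrist_force: [-0.2, 0.3, 0.7]
opening: 0.0439
```

```bash
python3 tab.py 7;python3 - <<'E'
import sys; sys.path.insert(0,'.')
from h import *
g=[.556,.1578,.5746]
out=[]
for n,(x,y,w,h) in dict(top=(200,190,100,120),side=(270,160,100,120)).items():
    im=cv2.imread(f"pics/{n}7.png");im=cv2.resize(im[y:y+h,x:x+w],None,fx=4,fy=4.,interpolation=cv2.INTER_CUBIC)
    for u,v in (proj(n,pose(g,box(.04,.012,.036,.075)+[0,-.048,0]))-[x,y]+.5)*4: cv2.circle(im,(int(u),int(v)),2,(0,0,255),-1)
    out.append(im)
cv2.imwrite("pics/c7.png",np.hstack(out))
E
```

```text
side offcut_center [(0.72, array([356.7, 361.7,  34. ,  47. ])), (0.43, array([203.4, 223. ,   8. ,  21. ]))]
side tray [(0.62, array([361.1, 369.4, 116.7, 138.9]))]
top offcut_center [(0.73, array([416. , 240.5,  31.6,  30.2])), (0.67, array([230.1, 345. ,  20.9,  34.2]))]
top tray [(0.88, array([418.4, 235.6, 110.8,  89.1]))]
```

View pics/c7.png

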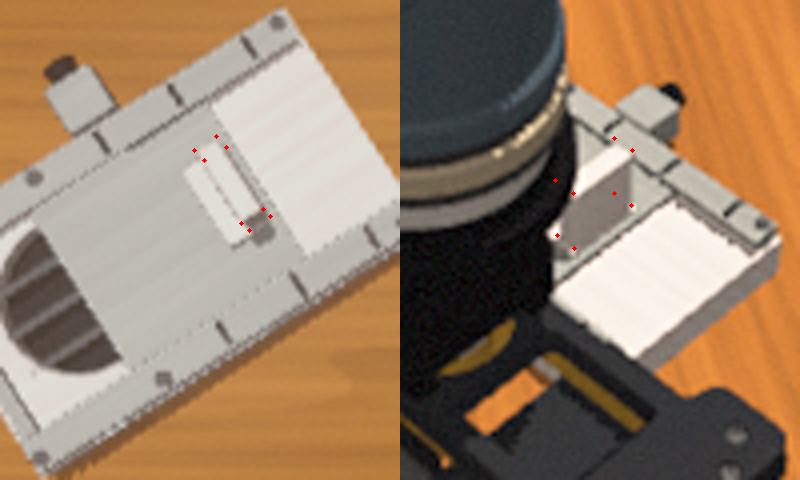

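View pics/side7.png

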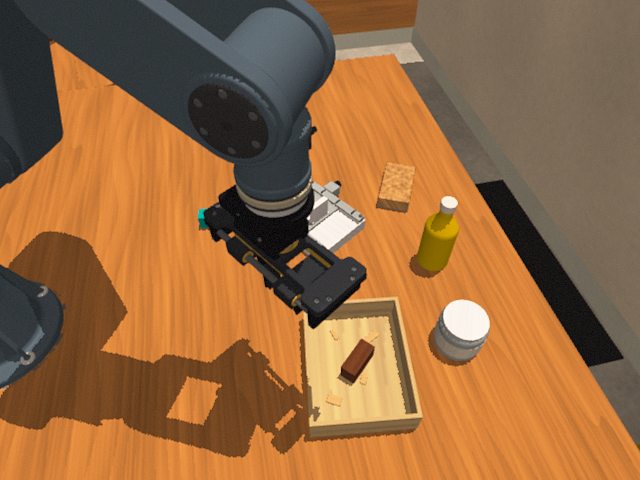

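View pics/top7.png

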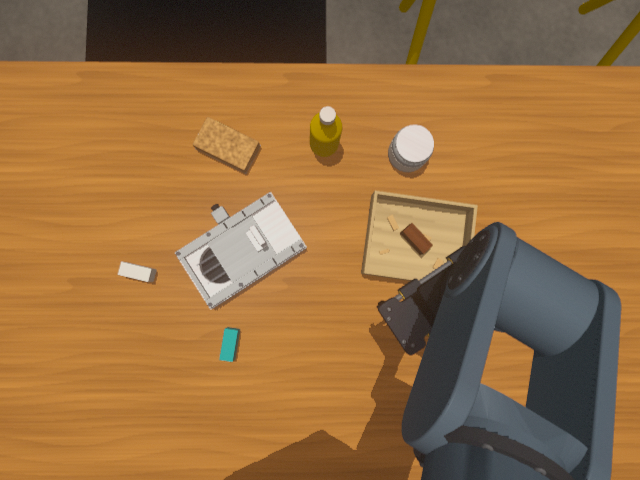

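Run:
```python
from h import *
g=[.556,.1578,.5746]
a=cv2.imread("pics/top0.png");b=cv2.imread("pics/top7.png")
t=a[212:244,261:290]
r=cv2.matchTemplate(b[190:290,200:310],t,cv2.TM_CCOEFF_NORMED);i=np.unravel_index(r.argmax(),r.shape)
def sub(v):return .5*(v[0]-v[2])/(v[0]-2*v[1]+v[2])
dx=i[1]+sub(r[i[0],i[1]-1:i[1]+2]);dy=i[0]+sub(r[i[0]-1:i[0]+2,i[1]])
p0=proj("top",pose(g,[0,-.0905,.06]))[0];p1=p0+[200+dx-261,190+dy-212]
d=unproj("top",p1,.06)-unproj("top",p0,.06);print(r.max(),d,np.hypot(*d[:2]))
```

```text
0.68497944 [-0.0222  0.0344  0.    ] 0.04098494338098304
```

Image matching gives 41 mm of travel and the gripper's measured travel was 41.4 mm. The stop is 42 mm on and the tab started within 2 mm of the open stop, so it's clicked in. Handing in.

```bash
python3 -c "
from bench import bot
print(bot.job_done())"
```

```text
the job is handed in; nothing more can be done
None
```

The offcut is in the scrap tray and the shutter is at its half-open stop. I let go of the tab, moved the arm clear and handed the job in at about 16 s.

- **Offcut:** I gripped it across its 26 mm side, lifted it off the grille and set it down in the tray. Both cameras show it lying inside the tray afterwards.
- **Shutter:** I gripped the tab and slid it along the rails. The gripper measured 41.4 mm of travel, and comparing top pictures from before and after gave 41.0 mm, against 42 mm between the stops. Both readings are past the ridge at 35.5 mm and within the 5 mm snap-in range.
- **Other objects:** The bottle, tin, sanding block and the turquoise and white blocks look unmoved in the last top picture. I compared these by eye only.

**Weaker checks:**
- The picture match for the shutter was only moderate (0.68).
- The side camera's view of the tab was partly blocked by the arm at the end.
- I judged the click from position alone; there was no direct sign of it.
- The two cameras differed by about 6° on the offcut's angle, but the grip closed at the expected 26 mm.

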